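# Hold a sensor module home in a contact nest

## Robot

A 6-joint arm with a two-finger parallel gripper is mounted at the origin on a cart in front of the work surface, level with it; the furniture and walls round the work are solid. World frame = base frame: x ahead of the robot, y to its left, z up, the work surface at z = 0. Lengths are in m, angles in rad, forces in N, time in s.
With the tool pointing down it reaches from about 0.275 to 0.825 m from the base axis. Payload 4.9 kg.
Tool frame: the origin (TCP) lies at the very end of the fingers, on their centre line; the grasp point (between the pads) lies 19 mm behind it (manip.grip_depth is the distance from the TCP to the grasp point, in m); z points along the fingers, y is the direction in which the jaws open and shut (so a half turn about z gives the same grasp; the last joint's range is limited). The gripper opens to 85 mm and grips with 20 to 120 N. Pads are 22 mm wide; open, the fingers measure 114 mm over their backs; the gripper's body (76 mm by 85 mm) begins 54 mm behind the grasp point. The pads swing forward as they close: fully open they stand 13 mm farther back than shut.
Start: joints at [-1.29, 0.326, -0.193, 1.052, 0, 1.437], TCP at [0.222, -0.503, 0.231] pointing down, gripper open.
Joint ranges: [-2.65, 2.65], [-0.97, 1.79], [-1.3, 1.35], [-1.93, 2.1], [-1.47, 1.37], [-3.14, 3.14]. Speed limits (rad/s): [2.57, 2.57, 3.14, 3.14, 3.14, 3.14].

## Interface

Orientations are given as [roll, pitch, yaw] about the fixed x, y, z axes, in that order (R = Rz(yaw) Ry(pitch) Rx(roll)).
In Python, from bench import manip, imaging, job, models gives the robot as it stands.
- The arm moves only by the tool servo_tool, never from a script. Its argument "series" is a list of rows, each an object of numbers: "hand": the opening, from 0 (shut) to 1 (fully open); "tx", "ty", "tz": the shift along the tool's x, y, z each as a share of 20 mm, from -1 to 1; "yaw": the turn about the tool's z as a share of 0.5 rad, from -1 to 1. In form: [{"hand": .., "tx": .., "ty": .., "tz": .., "yaw": ..}, ...]. A call has 1 to 8 rows; each row shifts and turns the pose as measured when the row begins, along the tool's axes as they then stand; what a row does not reach is not made up. A row lasts 1/10 s, in which the tool goes at most 50 mm and 8.59 degrees, less where a joint would pass 70% of its speed; a pose out of reach is approached as far as the arm can. A call with a number of a shift or a turn outside -1 to 1 is refused whole. A call with a gripper value outside its range is refused whole. The fingers move at their own pace and stop on an object; the grip force is fixed at half the most. Time passes only in rows, so rows that do not move let the fingers close. It gives the time, the measured TCP pose, the force and the opening at its end, in the units of the state.
- manip.sense(): the state, without advancing time (a new reading comes with each control period).
- imaging.capture(name): name is "side" or "top"; returns a dict with "pixels" (420x560x3 uint8, red, green, blue), "vfov" (degrees; the focal length in pixels is half the picture's height over the tangent of half this angle, whatever the lens; pixels are square), "cx", "cy" (the principal point, pixels), "R" (3x3) and "t" (3): a world point X has camera coordinates R X + t. Camera axes: x right, y down, z forward; pixel columns grow to the right and rows downward; lengths in m; the calibration is good to about 2 mm. A picture is of the moment at which its call begins. There is no depth.
- job.job_done(): hands the job in, once; it reports no verdict.
Trained networks look in a picture, given as the dict that the camera call returned (one of the last four; its "shot" number tells which), for a name from the list of things; names that differ only in an ending like _2 or _b are one class to them, and where a whole thing is asked for, a point or a joint stands for the part that bears it (a point fixed in the world has none). Each returns a list of dicts, best first, with "score" (0 to 1); they miss things now and then, are a little off and sometimes report something else, mostly with a low value. They report only what shows in the picture. A call takes as long as a camera call. They do not tell look-alikes from the thing itself.
- models.outline_of(thing, picture): "mask" (420x560 bool, what is visible of it).
- models.tip_of(thing, picture): "location" ([x, y, z] in m, in the coordinates of the camera as it stood for that picture, good to about 4 mm: a listed point, or the origin of a listed thing).
The state is a dict: "time_s": time; "joint_positions": joint angles; "dq": joint speeds; "tau": joint torques, N m; "position": TCP position; "ee_rot": TCP orientation; "force": force on the tool from outside, world axes, zero at the start; "moment": the same for the moment, N m; "gripper_width": opening from 0.0 (shut) to 1.0 (fully open).
Only numpy, scipy, OpenCV 4.12 (cv2) and the standard library are available. Lean on these libraries where they do the work, as an engineer would, in place of code of your own. Each camera call takes 0.05 s, during which the arm holds its last target.

## Task

Pick up the sensor module with the plain box-shaped screening can (not the finned one, which stays where it is) and set it down level on the two narrow rails of the contact nest, clear of the sprung contact pins, with its two contact edges facing the pins. Then slide it along the rails into the corner until it is fully home and square against the back stops and the side stop together, with the pins of both fences pushed in. Finish while still holding it there, pressing lightly but steadily against both stops and without forcing it, so that the readout can take its readings.

Things in the scene. Friction and masses are not known exactly. Their poses are not given: they have to be found in the camera images.
- module_center (a point): Centre of the sensor module's aluminium can, 25 mm above the module's underside. Can: 36 mm along x, 26 mm along y, 8 to 42 mm above the underside; grip it. Axes: z up, +x and +y towards the two edges with brass contact lands. Loose, 110 to 225 g; starts flat on the table, its x axis within 0.7 rad of world x.
- module_corner (a point): Corner of the module's underside where its contact edges meet: +30 mm in x, +42 mm in y, -25 mm in z from module_center, same axes. The carrier is a black plastic plate 60 (x) x 84 (y) x 6 mm with a green board on it, 2 mm thick and set in 2.5 mm; apart from the can all board parts are under 6 mm high.
- finned_module_center (a point): Centre of the heat sink of the other module, to be left alone: same carrier and board, but dark upright fins in place of the can (36 x 26 mm, up to 42 mm). The point is 25 mm above its underside.
- nest_corner (a point): Datum corner of the nest (fixed to the table): back-stop plane, side-stop plane and rail tops (34 mm above the table) meet here. Nest axes: x to the back fence (within 0.35 rad of world x), y to the side fence, z up. module_corner belongs here, axes along the nest's, so the module's centre line is then at x -30, y -42 mm. Fence tops are 18 mm above this point, their faces 4 mm behind the stops.
- nest: Contact nest: aluminium base plate 160 x 156 x 10 mm, two rails, grey back and side fences 52 mm high, black readout housing 47 mm high behind the back fence. Origin on the table, (-35, -42, -34) mm from nest_corner, same axes. The base plate spans x -70 to 90, y -76 to 80 mm.
- rails: The nest's two polished steel rails; origin and axes as nest. They run along x from -55 to 33 mm, 8 mm wide, centre lines at y -20 and +20 mm, tops 34 mm above the table. The module slides on them, on the stops and on the pins with friction of about 0.15; pressing it down on the rails still makes it drag.
- back_stop: Two flat round steel buttons, 10 mm across, on the back fence, facing -x; origin and axes as nest. Faces at x 35, y -30 and +30, axes 37 mm above the table. Rigid.
- side_stop: One such button on the side fence, facing -y; origin and axes as nest. Face at y 42, x 5, axis 37 mm above the table. Rigid.
- back_pins (a joint): Two brass contact pins between the back stops, on one spring, in m: 0 = out, noses 4 mm proud of the back stops; 0.004 with the module against the stops. They push back with 1 N at first touch, 3 N at home.
- side_pins (a joint): Two brass contact pins, one each side of the side stop, on one spring, in m: 0 = out, noses 4 mm proud of the side stop; 0.004 with the module against it. They push back with 0.7 N at first touch, 2 N at home.
Things that resemble listed ones, but are neither listed nor needed, are in the scene too. There is more than one size of the nest; the one meant has the size given above.

How it is judged:
By the outcome, as a careful person would: the job done as asked, in the order asked, and still so for the second after the job is handed in, while the arm keeps its last pose, push and grip.
It also fails if it takes over 51 s, if anything falls off the work surface, if the arm or the gripper's body presses on something with over 40 N, if the wrist force passes 120 N, or if a joint passes its speed limit or range.

## Working session

There is one attempt and no reset: what is moved stays moved. The work goes in short steps, Python scripts to look and compute and a tool call to move; the robot and the scene stay as the last step left them, time stands still between calls to the robot, and variables do not carry over. Pictures are saved under pics/ and viewed, and the job is handed in when it is done.

Besides the shell and the picture viewer there is one more tool, called after ">>>" by a JSON object that holds its "method" and its "body", one argument or row to a line. servo_tool: Moves the arm, as the interface text tells. Shift numbers are shares of 20 mm and turn numbers shares of 0.5 rad, none past 1 either way. Its arguments: {"type":"object","properties":{"series":{"type":"array","items":{"type":"object","properties":{"hand":{"type":"number"},"tx":{"type":"number","minimum":-1,"maximum":1},"ty":{"type":"number","minimum":-1,"maximum":1},"tz":{"type":"number","minimum":-1,"maximum":1},"yaw":{"type":"number","minimum":-1,"maximum":1}}}}},"required":["series"]}

```bash
mkdir -p pics; ls; python3 - <<'E'
from bench import manip, imaging, job, models
import cv2, pickle, numpy as np
print(manip.sense(), manip.grip_depth)
for n in("top","side"):
    p=imaging.capture(n)
    cv2.imwrite(f"pics/{n}0.png",p["pixels"][:,:,::-1]); pickle.dump(p,open(f"{n}0.pkl","wb"))
    R=np.array(p["R"]);t=np.array(p["t"]);print(n,p["vfov"],p["cx"],p["cy"],R.round(3).tolist(),t.round(3), "cam",(-R.T@t).round(3))
    for th in("module_center","module_corner","finned_module_center","nest_corner","nest","rails","back_stop","side_stop"):
        r=models.tip_of(th,p)
        for d in r: print(th,round(d["score"],2),(R.T@(np.array(d["location"])-t)).round(4))
E
```

```text
pics
{'time_s': 0.0, 'joint_positions': array([-1.29017386e+00,  3.26949443e-01, -1.93567706e-01,  1.05201790e+00,
        1.08709538e-05,  1.43663054e+00]), 'dq': array([-6.80778053e-05, -4.96007201e-05,  7.43596615e-04, -2.05929232e-03,
        9.50755251e-04, -1.02730869e-03]), 'tau': array([-3.44683067e-03, -4.43400729e+01,  2.62438667e+01,  1.55807950e-02,
        2.39796987e-05, -1.85527676e-05]), 'position': array([ 0.22151652, -0.50278492,  0.23050496]), 'ee_rot': array([-3.13987101e+00, -2.43350956e-04,  4.14788031e-01]), 'force': array([-0.68064957,  0.21911073,  0.73749888]), 'moment': array([-0.02435261,  0.03010045,  0.03146941]), 'gripper_width': 0.9966548524482022} 0.0187
top 49.97705883129226 283.29412810049763 214.15141396177017 [[0.022, -0.999, 0.034], [-0.993, -0.026, -0.118], [0.119, -0.031, -0.992]] [0.048 0.535 0.99 ] cam [0.413 0.093 1.044]
module_center 0.91 [ 0.5667 -0.1949  0.0226]
module_corner 0.89 [ 0.5987 -0.15   -0.    ]
finned_module_center 0.61 [ 0.4321 -0.1229  0.0206]
nest_corner 0.9 [0.5443 0.1604 0.031 ]
nest_corner 0.68 [0.4961 0.3889 0.0242]
nest 0.66 [5.327e-01 1.022e-01 3.000e-04]
rails 0.78 [0.5253 0.1039 0.0014]
rails 0.71 [0.5475 0.1606 0.0303]
rails 0.6 [ 0.4854  0.3474 -0.    ]
side 47.0130594747829 276.8861089313637 213.52082939747595 [[-0.84, -0.542, 0.013], [-0.281, 0.415, -0.866], [0.464, -0.731, -0.5]] [0.469 0.144 1.069] cam [-0.062  0.976  0.654]
module_corner 0.94 [ 0.597  -0.1471  0.0012]
finned_module_center 0.76 [ 0.4288 -0.1184  0.0273]
nest_corner 0.85 [0.4999 0.3916 0.0262]
nest_corner 0.77 [0.5453 0.1623 0.0341]
nest 0.86 [0.5248 0.1074 0.0017]
nest 0.55 [ 0.483   0.3491 -0.0009]
rails 0.71 [ 5.231e-01  1.073e-01 -5.000e-04]
rails 0.71 [0.4883 0.3487 0.0013]
rails 0.52 [0.5472 0.1615 0.0324]
back_stop 0.42 [ 0.5643 -0.193   0.024 ]
```

View pics/top0.png

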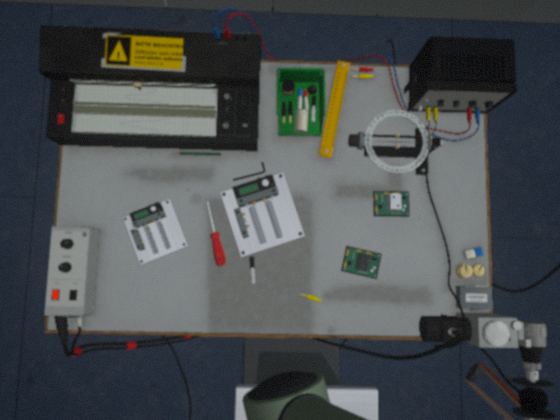

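View pics/side0.png

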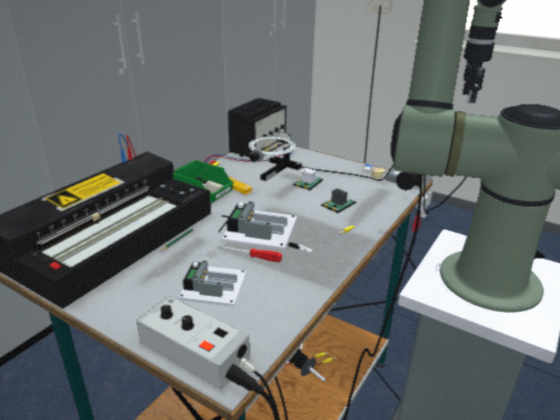

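```bash
python3 - <<'E'
import cv2
a=cv2.imread("pics/top0.png")
b=cv2.resize(a[165:265,205:325],None,fx=5,fy=5,interpolation=cv2.INTER_CUBIC)
cv2.imwrite("pics/c_nest.png",b)
b=cv2.resize(a[100:290,330:450],None,fx=3.1,fy=3.1,interpolation=cv2.INTER_CUBIC)
cv2.imwrite("pics/c_mod.png",b)
a=cv2.imread("pics/side0.png")
b=cv2.resize(a[125:265,210:390],None,fx=4.2,fy=4.2,interpolation=cv2.INTER_CUBIC)
cv2.imwrite("pics/c_side.png",b)
E
```

```text
(no output)
```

View pics/c_nest.png

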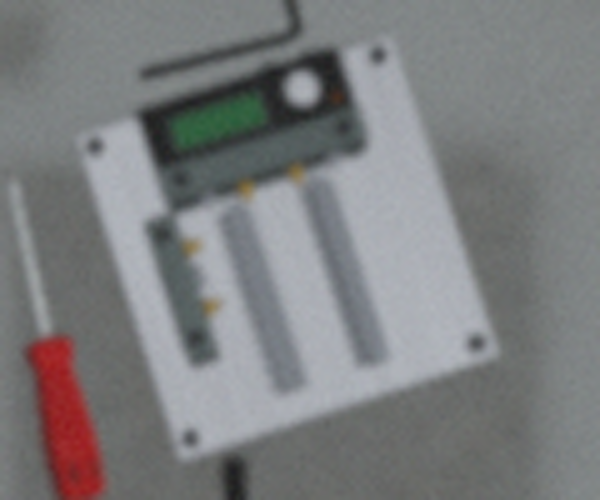

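View pics/c_mod.png

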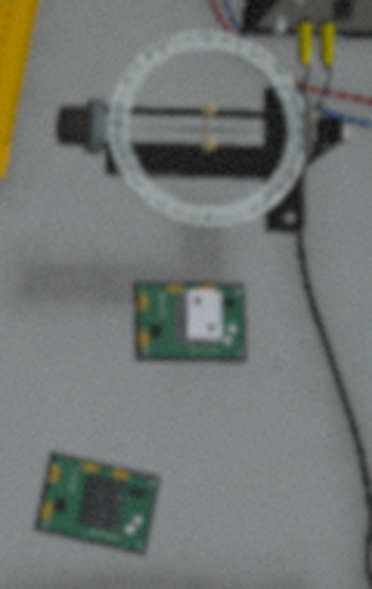

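View pics/c_side.png

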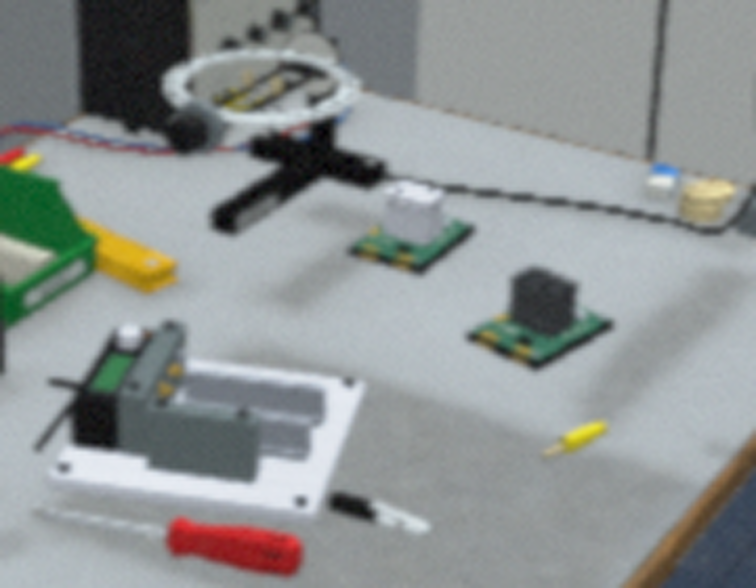

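```bash
cat > h.py <<'E'
import numpy as np, cv2, pickle
from scipy.optimize import least_squares
from scipy.ndimage import map_coordinates
def grab(imaging,name,n=3):
    ps=[imaging.capture(name) for _ in range(n)]
    p=dict(ps[-1]); p["avg"]=np.mean([q["pixels"].astype(np.float32) for q in ps],0)
    return p
def proj(p,X):
    R=np.array(p["R"]);t=np.array(p["t"]);f=210/np.tan(np.radians(p["vfov"]/2))
    c=X@R.T+t
    return np.c_[p["cx"]+f*c[:,0]/c[:,2],p["cy"]+f*c[:,1]/c[:,2]]
def tf(q,L):
    c,s=np.cos(q[2]),np.sin(q[2])
    return np.c_[q[0]+c*L[:,0]-s*L[:,1],q[1]+s*L[:,0]+c*L[:,1],L[:,2]+(q[3] if len(q)>3 else 0)]
def rect(x0,x1,y0,y1,z):  # segments with outward dir
    return [((x0,y0,z),(x1,y0,z),(0,-1,0)),((x0,y1,z),(x1,y1,z),(0,1,0)),((x0,y0,z),(x0,y1,z),(-1,0,0)),((x1,y0,z),(x1,y1,z),(1,0,0))]
def meas(p,q,segs,sign,w,n=24):
    g=cv2.GaussianBlur(p["avg"].mean(2),(0,0),0.7)
    P=[];N=[]
    for a,b,o in segs:
        a,b,o=map(np.array,(a,b,o)); s=np.linspace(.06,.94,n)[:,None]
        P.append(a+(b-a)*s);N.append(np.tile(o*.002,(n,1)))
    P=np.vstack(P).astype(float);N=np.vstack(N)
    u=proj(p,tf(q,P)); v=proj(p,tf(q,P+N))-u
    # normal = perp to segment in image
    d=np.vstack([np.tile(x,(n,1)) for x in [proj(p,tf(q,np.array([b],float)))-proj(p,tf(q,np.array([a],float))) for a,b,o in segs]])
    nn=np.c_[-d[:,1],d[:,0]];nn/=np.linalg.norm(nn,axis=1)[:,None]
    nn*=np.sign((nn*v).sum(1))[:,None]
    k=np.arange(-w,w+.01,.25)
    S=u[:,None]+nn[:,None]*k[None,:,None]
    I=map_coordinates(g,[S[...,1],S[...,0]],order=1,mode="nearest")
    G=np.gradient(I,axis=1)*4*sign
    j=G.argmax(1); ok=G.max(1)>4
    off=k[j]; ok&=(j>0)&(j<len(k)-1)
    return P[ok],(u+nn*off[:,None])[ok],nn[ok]
def fit(items,q0,ws=(5,3,2)):
    q=np.array(q0,float)
    for w in ws:
        M=[(p,)+meas(p,q,s,sg,w) for p,s,sg in items]
        f=lambda q:np.concatenate([((proj(p,tf(q,P))-U)*N).sum(1) for p,P,U,N in M])
        r=least_squares(f,q,loss="soft_l1",f_scale=.5); q=r.x
    res=f(q); 
    return q,len(res),np.sqrt(np.median(res**2))
def draw(p,q,segs,im,col):
    for a,b,o in segs:
        u=proj(p,tf(q,np.array([a,b],float)))*4
        cv2.line(im,*[tuple(int(round(c+2)) for c in x) for x in u],col,1,cv2.LINE_AA)
PLATE=rect(-.07,.09,-.076,.08,.010)
CAR=rect(-.03,.03,-.042,.042,.006)
CAN=rect(-.018,.018,-.013,.013,.042)
E
cat > m1.py <<'E'
from bench import imaging
from h import *
T=grab(imaging,"top",3);S=grab(imaging,"side",3)
pickle.dump((T,S),open("ts.pkl","wb"))
E
python3 m1.py; python3 - <<'E'
from h import *
T,S=pickle.load(open("ts.pkl","rb"))
qn=[.527,.106,.30]; qm=[.565,-.194,.0]
for nm,ps in(("T",[T]),("S",[S]),("TS",[T,S])):
    a=fit([(p,PLATE,-1) for p in ps],qn); print(nm,"nest",a[0].round(4),a[1:])
    b=fit([(p,CAR,1) for p in ps],qm,(4,2.5,2)); print(nm,"car",b[0].round(4),b[1:])
    c=fit([(p,CAN,-1) for p in ps],b[0],(3,2)); print(nm,"can",c[0].round(4),c[1:])
for p,n in((T,"t"),(S,"s")):
    im=cv2.resize(p["avg"][:,:,::-1].astype(np.uint8),None,fx=4,fy=4,interpolation=cv2.INTER_CUBIC)
    draw(p,a[0],PLATE,im,(0,0,255));draw(p,b[0],CAR,im,(255,0,0));draw(p,b[0],CAN,im,(0,0,255))
    for k,q in(("n",a[0]),("m",b[0])):
        u=(proj(p,np.array([[q[0],q[1],.02]]))[0]*4).astype(int); s=200
        cv2.imwrite(f"pics/ov_{n}{k}.png",im[u[1]-s:u[1]+s,u[0]-s:u[0]+s])
a=[cv2.imread(f"pics/ov_{x}.png") for x in("tn","sn","tm","sm")]
cv2.imwrite("pics/ov.png",cv2.resize(np.vstack([np.hstack(a[:2]),np.hstack(a[2:])]),(600,600)))
E
```

```text
T nest [0.5281 0.1042 0.3458] (80, np.float64(0.3031668113967425))
T car [ 0.5692 -0.192   0.0277] (96, np.float64(0.4880957601246117))
T can [ 0.5698 -0.1928 -0.0613] (96, np.float64(0.3178579979768291))
S nest [0.5269 0.1075 0.3552] (75, np.float64(0.21451060468272815))
S car [ 0.5645 -0.183  -0.0095] (78, np.float64(0.26741992054779007))
S can [ 0.5688 -0.1894  0.0217] (79, np.float64(0.24278529851614192))
TS nest [0.5278 0.1046 0.3473] (153, np.float64(0.3070809238790508))
TS car [ 0.5683 -0.1918  0.0224] (161, np.float64(0.5937237001271898))
TS can [ 0.5698 -0.1926 -0.0459] (182, np.float64(0.4661427999987133))
```

View pics/ov.png

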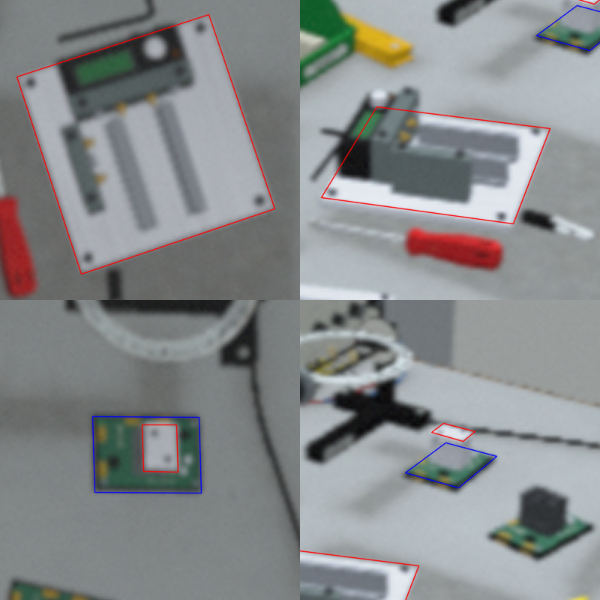

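```bash
cat >> h.py <<'E'
def mix(x,y,zl,zh):
    lo=rect(-x,x,-y,y,zl);hi=rect(-x,x,-y,y,zh)
    return [hi[0],lo[1],lo[2],hi[3]]
CAR2=mix(.03,.042,0,.006); CAN2=mix(.018,.013,.008,.042)
E
python3 - <<'E'
from h import *
T,S=pickle.load(open("ts.pkl","rb"))
qm=[.568,-.191,.015]
for nm,ps in(("T",[T]),("S",[S]),("TS",[T,S])):
    for wn,ww in (("a",(4,2.5,2)),("b",(2.5,1.5,1.5))):
        b=fit([(p,CAR2,1) for p in ps],qm,ww); print(nm,wn,"car",b[0].round(4),b[1:])
    hi=rect(-.018,.018,-.013,.013,.042)
    c=fit([(p,[hi[0],hi[3],CAN2[1],CAN2[2]],-1) for p in ps],b[0],(3,2)); print(nm,"can",c[0].round(4),c[1:])
    d=fit([(p,CAR2,1) for p in ps]+[(p,CAN2,-1) for p in ps],b[0],(2.5,2)); print(nm,"both",d[0].round(4),d[1:])
for p,n in((T,"t"),(S,"s")):
    im=cv2.resize(p["avg"][:,:,::-1].astype(np.uint8),None,fx=4,fy=4,interpolation=cv2.INTER_CUBIC)
    draw(p,d[0],CAR2,im,(255,0,0));draw(p,d[0],CAN,im,(0,0,255))
    u=(proj(p,np.array([[d[0][0],d[0][1],.02]]))[0]*4).astype(int); s=140
    cv2.imwrite(f"pics/ow_{n}.png",im[u[1]-s:u[1]+s,u[0]-s:u[0]+s])
a=[cv2.imread(f"pics/ow_{x}.png") for x in "ts"]
cv2.imwrite("pics/ow.png",cv2.resize(np.hstack(a),(800,400)))
E
```

```text
T a car [ 0.5695 -0.1927  0.0284] (96, np.float64(0.25607384797313726))
T b car [ 0.5693 -0.1928  0.0307] (91, np.float64(0.25716441153738506))
T can [ 0.5716 -0.1936  0.0424] (71, np.float64(0.3794079809250332))
T both [ 0.5706 -0.1931  0.0362] (160, np.float64(0.4160750266812857))
S a car [ 0.5692 -0.192   0.0078] (83, np.float64(0.20235858052800035))
S b car [ 0.5692 -0.1914  0.0196] (78, np.float64(0.19794481886803822))
S can [ 0.5711 -0.1896 -0.1802] (83, np.float64(0.37893898427784595))
S both [ 0.5692 -0.1905  0.0061] (154, np.float64(0.2856468615663807))
TS a car [ 0.5695 -0.1927  0.0261] (181, np.float64(0.24611509567145978))
TS b car [ 0.5693 -0.1927  0.025 ] (167, np.float64(0.2327119449814055))
TS can [ 0.5714 -0.1929 -0.024 ] (142, np.float64(0.5356478315335783))
TS both [ 0.57   -0.1927  0.0268] (311, np.float64(0.4556566312450632))
```

View pics/ow.png

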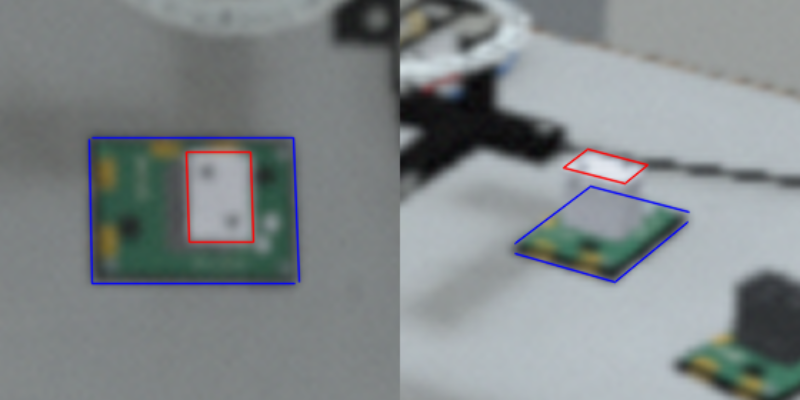

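```bash
python3 - <<'E'
from h import *
T,S=pickle.load(open("ts.pkl","rb"))
for nm,ps in(("T",[T]),("S",[S]),("TS",[T,S])):
    lo=rect(-.07,.09,-.076,.08,0)
    a=fit([(p,[PLATE[0],lo[1],lo[2],PLATE[3]],-1) for p in ps],[.528,.1043,.347],(3,2,2)); print(nm,a[0].round(4),a[1:])
def ray(p,u):
    f=210/np.tan(np.radians(p["vfov"]/2));R=np.array(p["R"]);t=np.array(p["t"])
    d=R.T@np.array([(u[0]-p["cx"])/f,(u[1]-p["cy"])/f,1]);return -R.T@t,d/np.linalg.norm(d)
def tri(u,v):
    a,d=ray(T,u);b,e=ray(S,v)
    s=np.linalg.lstsq(np.c_[d,-e],b-a,rcond=None)[0];x=a+s[0]*d;y=b+s[1]*e
    return ((x+y)/2).round(3),np.linalg.norm(x-y).round(4)
print("ring centre",tri((397,140),(272.5,147)))
for n,p in(("top",T),("side",S)):
    im=p["avg"][:,:,::-1].astype(np.uint8)
    c=im[90:220,330:460] if n=="top" else im[115:205,235:335]
    cv2.imwrite(f"pics/ring_{n}.png",cv2.resize(c,None,fx=5,fy=5,interpolation=cv2.INTER_CUBIC))
E
```

```text
T [0.5284 0.1044 0.3467] (79, np.float64(0.2542561752946788))
S [0.5292 0.1094 0.3603] (55, np.float64(0.27589173250482724))
TS [0.5293 0.105  0.3523] (133, np.float64(0.46450904878382776))
ring centre (array([ 0.696, -0.185,  0.089]), np.float64(0.0032))
```

View pics/ring_side.png

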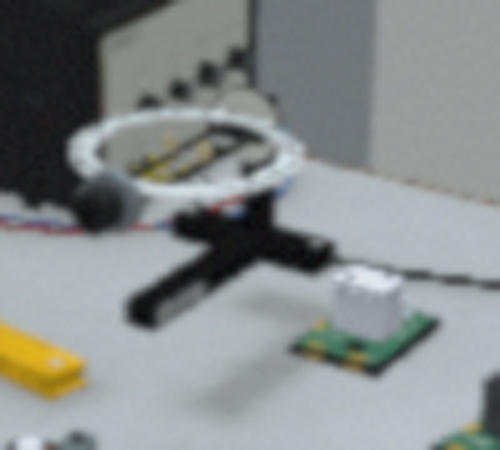

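View pics/ring_top.png

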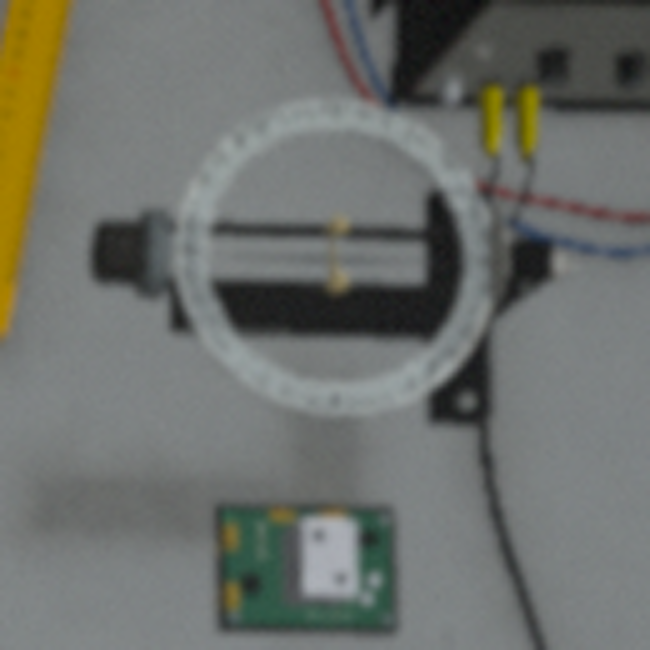

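>>> {"method": "servo_tool", "body": {
  "series": [
    {"hand": 1, "tx": 0.9, "ty": -0.3},
    {"hand": 1, "tx": 0.9, "ty": -0.3},
    {"hand": 1, "tx": 0.9, "ty": -0.3},
    {"hand": 1, "tx": 0.9, "ty": -0.3},
    {"hand": 1, "tx": 0.9, "ty": -0.3},
    {"hand": 1, "tx": 0.9, "ty": -0.3},
    {"hand": 1, "tx": 0.9, "ty": -0.3},
    {"hand": 1, "tx": 0.9, "ty": -0.3}
  ]
}}

```text
$.series[0]: bad value
```

>>> {"method": "servo_tool", "body": {
  "series": [
    {"hand": 1, "tx": 0.9, "ty": -0.3, "tz": 0, "yaw": 0},
    {"hand": 1, "tx": 0.9, "ty": -0.3, "tz": 0, "yaw": 0},
    {"hand": 1, "tx": 0.9, "ty": -0.3, "tz": 0, "yaw": 0},
    {"hand": 1, "tx": 0.9, "ty": -0.3, "tz": 0, "yaw": 0},
    {"hand": 1, "tx": 0.9, "ty": -0.3, "tz": 0, "yaw": 0},
    {"hand": 1, "tx": 0.9, "ty": -0.3, "tz": 0, "yaw": 0},
    {"hand": 1, "tx": 0.9, "ty": -0.3, "tz": 0, "yaw": 0},
    {"hand": 1, "tx": 0.9, "ty": -0.3, "tz": 0, "yaw": 0}
  ]
}}

```text
time_s: 2.0
position: [0.3365, -0.4001, 0.2312]
ee_rot: [3.14, 0.001, 0.409]
force: [0.2, -0.4, -0.5]
gripper_width: 0.999
```

>>> {"method": "servo_tool", "body": {
  "series": [
    {"hand": 1, "tx": 0.93, "ty": -0.3, "tz": 0, "yaw": 0},
    {"hand": 1, "tx": 0.93, "ty": -0.3, "tz": 0, "yaw": 0},
    {"hand": 1, "tx": 0.93, "ty": -0.3, "tz": 0, "yaw": 0},
    {"hand": 1, "tx": 0.93, "ty": -0.3, "tz": 0, "yaw": 0},
    {"hand": 1, "tx": 0.93, "ty": -0.3, "tz": 0, "yaw": 0},
    {"hand": 1, "tx": 0.93, "ty": -0.3, "tz": 0, "yaw": 0},
    {"hand": 1, "tx": 0.93, "ty": -0.3, "tz": 0, "yaw": 0},
    {"hand": 1, "tx": 0.93, "ty": -0.3, "tz": 0, "yaw": 0}
  ]
}}

```text
time_s: 2.8
position: [0.4587, -0.2923, 0.2316]
ee_rot: [3.139, 0.0, 0.409]
force: [-0.9, -0.0, 0.6]
gripper_width: 0.999
```

>>> {"method": "servo_tool", "body": {
  "series": [
    {"hand": 1, "tx": 0.93, "ty": -0.3, "tz": 0, "yaw": 0},
    {"hand": 1, "tx": 0.93, "ty": -0.3, "tz": 0, "yaw": 0},
    {"hand": 1, "tx": 0.93, "ty": -0.3, "tz": 0, "yaw": 0},
    {"hand": 1, "tx": 0.93, "ty": -0.3, "tz": 0, "yaw": 0},
    {"hand": 1, "tx": 0.93, "ty": -0.3, "tz": 0, "yaw": 0},
    {"hand": 1, "tx": 0.93, "ty": -0.3, "tz": 0, "yaw": 0},
    {"hand": 1, "tx": 0.7, "ty": -0.3, "tz": 0, "yaw": -0.3},
    {"hand": 1, "tx": 0, "ty": 0, "tz": 0, "yaw": -0.3}
  ]
}}

```text
time_s: 3.6
position: [0.563, -0.1979, 0.2312]
ee_rot: [3.139, 0.0, 0.718]
force: [0.2, 0.4, 0.2]
gripper_width: 0.999
```

>>> {"method": "servo_tool", "body": {
  "series": [
    {"hand": 1, "tx": 0, "ty": 0, "tz": 0, "yaw": -0.3},
    {"hand": 1, "tx": 0, "ty": 0, "tz": 0, "yaw": -0.3},
    {"hand": 1, "tx": 0, "ty": 0, "tz": 0, "yaw": -0.3},
    {"hand": 1, "tx": 0, "ty": 0, "tz": 0, "yaw": -0.3},
    {"hand": 1, "tx": 0, "ty": 0, "tz": 0, "yaw": -0.3},
    {"hand": 1, "tx": 0, "ty": 0, "tz": 0, "yaw": -0.3},
    {"hand": 1, "tx": 0, "ty": 0, "tz": 0, "yaw": -0.3},
    {"hand": 1, "tx": 0, "ty": 0, "tz": 0, "yaw": -0.3}
  ]
}}

```text
time_s: 4.4
position: [0.5636, -0.1966, 0.2305]
ee_rot: [3.142, 0.002, 1.915]
force: [1.0, -0.4, 0.0]
gripper_width: 0.998
```

>>> {"method": "servo_tool", "body": {
  "series": [
    {"hand": 1, "tx": 0, "ty": 0, "tz": 0, "yaw": -0.3},
    {"hand": 1, "tx": 0, "ty": 0, "tz": 0, "yaw": -0.3},
    {"hand": 1, "tx": 0, "ty": 0, "tz": 0, "yaw": -0.3},
    {"hand": 1, "tx": 0, "ty": 0, "tz": 0, "yaw": -0.3},
    {"hand": 1, "tx": 0, "ty": 0, "tz": 0, "yaw": -0.3},
    {"hand": 1, "tx": 0, "ty": 0, "tz": 0, "yaw": -0.3},
    {"hand": 1, "tx": 0, "ty": 0, "tz": 0, "yaw": -0.3},
    {"hand": 1, "tx": 0, "ty": 0, "tz": 0, "yaw": -0.3}
  ]
}}

```text
time_s: 5.2
position: [0.5635, -0.1965, 0.23]
ee_rot: [-3.14, -0.0, 3.115]
force: [-0.4, 0.6, 0.1]
gripper_width: 1.004
```

>>> {"method": "servo_tool", "body": {
  "series": [
    {"hand": 1, "tx": -0.3, "ty": 0.2, "tz": 0.5, "yaw": -0.11},
    {"hand": 1, "tx": 0, "ty": 0, "tz": 1, "yaw": 0},
    {"hand": 1, "tx": 0, "ty": 0, "tz": 1, "yaw": 0},
    {"hand": 1, "tx": 0, "ty": 0, "tz": 1, "yaw": 0},
    {"hand": 1, "tx": 0, "ty": 0, "tz": 1, "yaw": 0},
    {"hand": 1, "tx": 0, "ty": 0, "tz": 1, "yaw": 0},
    {"hand": 1, "tx": 0, "ty": 0, "tz": 0.5, "yaw": 0},
    {"hand": 1, "tx": 0, "ty": 0, "tz": 0, "yaw": 0}
  ]
}}

```text
time_s: 6.0
position: [0.5713, -0.1934, 0.107]
ee_rot: [-3.139, 0.003, -3.107]
force: [0.4, 0.3, 1.4]
gripper_width: 0.996
```

```bash
cat > look.py <<'E'
import sys
from bench import imaging,manip
from h import *
tag=sys.argv[1]; X=np.array([[float(v) for v in sys.argv[2:5]]])
ims=[]
for n in("top","side"):
    p=grab(imaging,n,2); pickle.dump(p,open(f"{n}_{tag}.pkl","wb"))
    im=cv2.resize(p["avg"][:,:,::-1].astype(np.uint8),None,fx=4,fy=4,interpolation=cv2.INTER_CUBIC)
    u=(proj(p,X)[0]*4).astype(int); s=220
    ims.append(cv2.resize(im[max(0,u[1]-s):u[1]+s,max(0,u[0]-s):u[0]+s],(400,400)))
cv2.imwrite(f"pics/{tag}.png",np.hstack(ims))
s=manip.sense();print(s["time_s"],s["position"].round(4),s["ee_rot"].round(4),s["force"].round(2),s["moment"].round(2),s["gripper_width"])
E
python3 look.py above .57 -.193 .04
```

```text
6.2 [ 0.573  -0.1942  0.1095] [-3.1366  0.0069 -3.1075] [0.16 0.29 0.04] [ 0.01 -0.06 -0.  ] 1.0033732168293443
```

View pics/above.png

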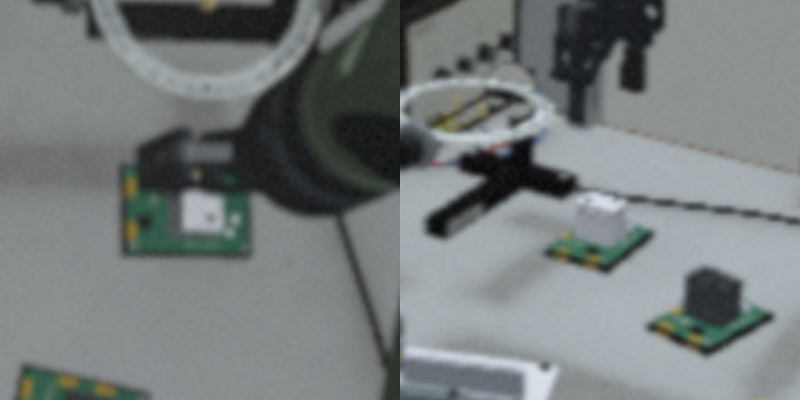

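>>> {"method": "servo_tool", "body": {
  "series": [
    {"hand": 1, "tx": 0, "ty": 0, "tz": 0, "yaw": 0},
    {"hand": 1, "tx": 0, "ty": 0, "tz": 0, "yaw": 0}
  ]
}}

```text
time_s: 6.4
position: [0.5742, -0.1948, 0.1115]
ee_rot: [-3.135, 0.01, -3.107]
force: [0.6, 0.8, -0.4]
gripper_width: 1.002
```

```bash
python3 look.py above2 .57 -.193 .04; python3 -c "
from bench import manip
s=manip.sense();print(s['position'],s['dq'].round(4),s['joint_positions'].round(4))"
```

```text
6.6 [ 0.5738 -0.1945  0.1108] [-3.1356  0.0088 -3.1074] [-0.32 -0.69 -0.64] [ 0.02 -0.03  0.  ] 0.9985259137735568
[ 0.57376656 -0.19450489  0.11084789] [ 0.0015  0.0048 -0.0025 -0.0006  0.      0.0008] [-0.448   0.5203 -0.2181  0.8219 -0.0012 -0.4822]
```

>>> {"method": "servo_tool", "body": {
  "series": [
    {"hand": 1, "tx": 0.2, "ty": 0.08, "tz": 0.3, "yaw": 0},
    {"hand": 1, "tx": 0, "ty": 0, "tz": 0.7, "yaw": 0},
    {"hand": 1, "tx": 0, "ty": 0, "tz": 0.7, "yaw": 0},
    {"hand": 1, "tx": 0, "ty": 0, "tz": 0.7, "yaw": 0},
    {"hand": 1, "tx": 0, "ty": 0, "tz": 0.4, "yaw": 0},
    {"hand": 1, "tx": 0, "ty": 0, "tz": 0.2, "yaw": 0},
    {"hand": 1, "tx": 0, "ty": 0, "tz": 0, "yaw": 0}
  ]
}}

```text
time_s: 7.3
position: [0.5683, -0.1926, 0.0473]
ee_rot: [-3.136, 0.008, -3.107]
force: [-0.4, -0.4, 0.6]
gripper_width: 1.004
```

```bash
python3 look.py above3 .57 -.193 .04
```

```text
7.5 [ 0.5694 -0.1931  0.0486] [-3.1349  0.01   -3.1073] [ 0.25  0.54 -0.23] [ 0.02 -0.02 -0.01] 0.9981037431781965
```

View pics/above3.png

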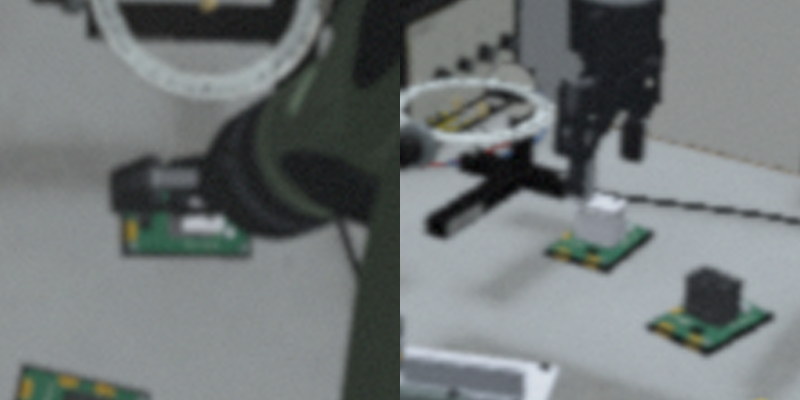

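>>> {"method": "servo_tool", "body": {
  "series": [
    {"hand": 1, "tx": 0, "ty": 0, "tz": 0.5, "yaw": 0},
    {"hand": 1, "tx": 0, "ty": 0, "tz": 0.5, "yaw": 0},
    {"hand": 1, "tx": 0, "ty": 0, "tz": 0.4, "yaw": 0},
    {"hand": 1, "tx": 0, "ty": 0, "tz": 0.2, "yaw": 0},
    {"hand": 1, "tx": 0, "ty": 0, "tz": 0.1, "yaw": 0},
    {"hand": 1, "tx": 0, "ty": 0, "tz": 0, "yaw": 0}
  ]
}}

```text
time_s: 8.1
position: [0.5702, -0.1936, 0.0121]
ee_rot: [-3.134, 0.011, -3.107]
force: [0.5, -0.6, 0.2]
gripper_width: 0.999
```

```bash
python3 look.py down .57 -.193 .04
```

```text
8.3 [ 0.5709 -0.1939  0.013 ] [-3.1336  0.0124 -3.1073] [-0.29  0.97 -0.48] [0.03 0.04 0.  ] 1.0022655041726063
```

View pics/down.png

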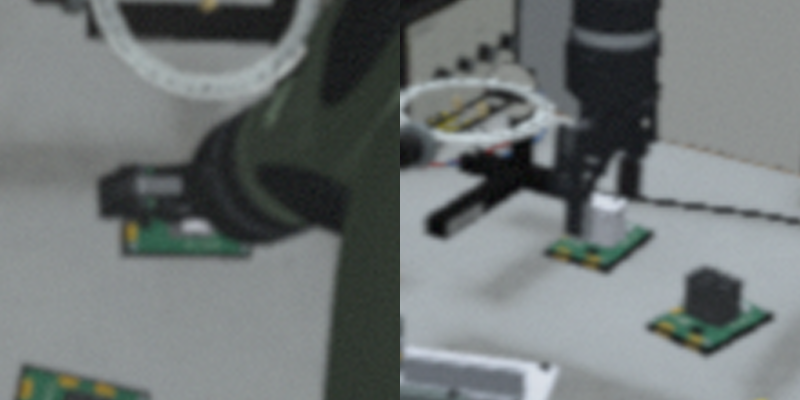

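>>> {"method": "servo_tool", "body": {
  "series": [
    {"hand": 0, "tx": 0, "ty": 0, "tz": 0, "yaw": 0},
    {"hand": 0, "tx": 0, "ty": 0, "tz": 0, "yaw": 0},
    {"hand": 0, "tx": 0, "ty": 0, "tz": 0, "yaw": 0},
    {"hand": 0, "tx": 0, "ty": 0, "tz": 0, "yaw": 0},
    {"hand": 0, "tx": 0, "ty": 0, "tz": 0, "yaw": 0},
    {"hand": 0, "tx": 0, "ty": 0, "tz": 0, "yaw": 0},
    {"hand": 0, "tx": 0, "ty": 0, "tz": 0, "yaw": 0}
  ]
}}

```text
time_s: 9.0
position: [0.5719, -0.1942, 0.0144]
ee_rot: [-3.133, 0.015, -3.107]
force: [0.5, -0.9, 0.4]
gripper_width: 0.296
```

```bash
python3 look.py grip .57 -.193 .04
```

```text
9.2 [ 0.5719 -0.1942  0.0144] [-3.1328  0.0148 -3.1072] [ 0.46 -0.01  1.54] [ 0.1  -0.01  0.01] 0.29332738274200754
```

View pics/grip.png

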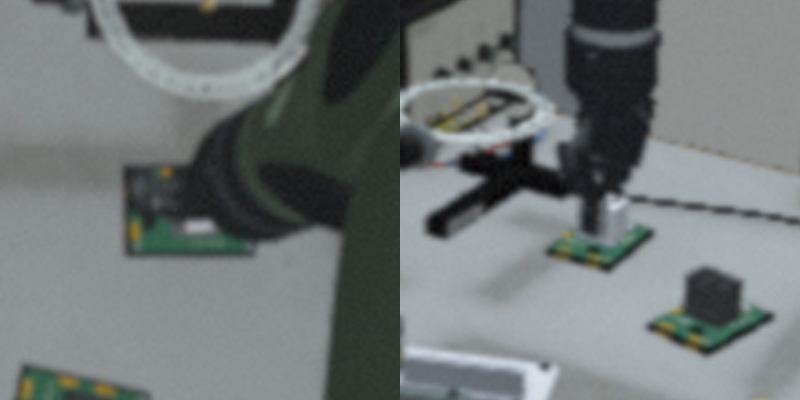

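>>> {"method": "servo_tool", "body": {
  "series": [
    {"hand": 0, "tx": 0, "ty": 0, "tz": -0.3, "yaw": 0},
    {"hand": 0, "tx": 0, "ty": 0, "tz": -0.6, "yaw": 0},
    {"hand": 0, "tx": 0, "ty": 0, "tz": -0.8, "yaw": 0},
    {"hand": 0, "tx": 0, "ty": 0, "tz": -0.8, "yaw": 0},
    {"hand": 0, "tx": 0, "ty": 0, "tz": -0.8, "yaw": 0},
    {"hand": 0, "tx": 0, "ty": 0, "tz": -0.6, "yaw": 0},
    {"hand": 0, "tx": 0, "ty": 0.3, "tz": -0.3, "yaw": 0},
    {"hand": 0, "tx": 0.1, "ty": 0.6, "tz": 0, "yaw": 0}
  ]
}}

```text
time_s: 10.0
position: [0.5668, -0.1754, 0.1042]
ee_rot: [-3.133, 0.013, -3.109]
force: [0.3, 0.4, -2.4]
gripper_width: 0.292
```

```bash
python3 look.py lift .57 -.18 .11
```

```text
10.2 [ 0.5653 -0.1742  0.1022] [-3.1346  0.0092 -3.1072] [ 0.63 -0.45 -1.66] [ 0.01  0.03 -0.06] 0.2917395598140797
```

View pics/lift.png

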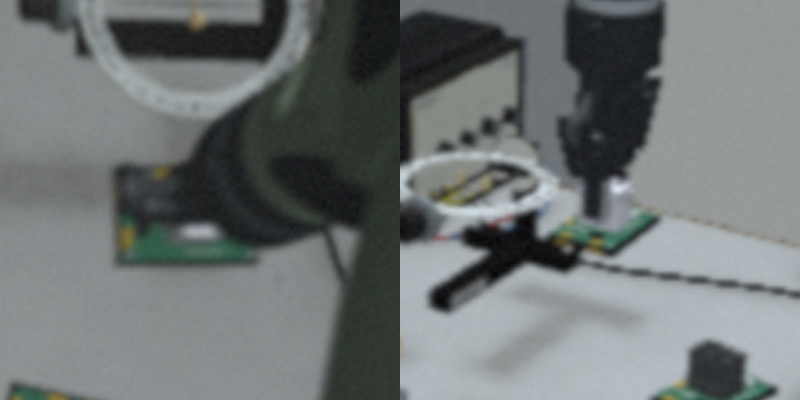

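>>> {"method": "servo_tool", "body": {
  "series": [
    {"hand": 0, "tx": 0.1, "ty": 0.7, "tz": 0, "yaw": 0},
    {"hand": 0, "tx": 0.1, "ty": 0.9, "tz": 0, "yaw": 0},
    {"hand": 0, "tx": 0.1, "ty": 0.9, "tz": 0, "yaw": 0},
    {"hand": 0, "tx": 0.1, "ty": 0.9, "tz": 0, "yaw": 0},
    {"hand": 0, "tx": 0.1, "ty": 0.9, "tz": 0, "yaw": 0},
    {"hand": 0, "tx": 0.1, "ty": 0.9, "tz": 0, "yaw": 0},
    {"hand": 0, "tx": 0.1, "ty": 0.9, "tz": 0, "yaw": 0},
    {"hand": 0, "tx": 0.1, "ty": 0.9, "tz": 0, "yaw": 0}
  ]
}}

```text
time_s: 11.0
position: [0.5386, -0.0227, 0.097]
ee_rot: [-3.139, 0.002, -3.108]
force: [0.6, -0.2, -1.2]
gripper_width: 0.293
```

>>> {"method": "servo_tool", "body": {
  "series": [
    {"hand": 0, "tx": 0.1, "ty": 0.9, "tz": 0, "yaw": 0},
    {"hand": 0, "tx": 0.1, "ty": 0.9, "tz": 0, "yaw": 0},
    {"hand": 0, "tx": 0.1, "ty": 0.9, "tz": 0, "yaw": 0},
    {"hand": 0, "tx": 0.1, "ty": 0.9, "tz": -0.2, "yaw": 0},
    {"hand": 0, "tx": 0.1, "ty": 0.8, "tz": 0, "yaw": 0},
    {"hand": 0, "tx": 0, "ty": 0.4, "tz": 0, "yaw": -0.25},
    {"hand": 0, "tx": 0, "ty": 0, "tz": 0, "yaw": -0.25},
    {"hand": 0, "tx": 0, "ty": 0, "tz": 0, "yaw": -0.12}
  ]
}}

```text
time_s: 11.8
position: [0.5145, 0.0896, 0.0977]
ee_rot: [3.138, -0.007, -2.774]
force: [0.2, 0.3, -0.9]
gripper_width: 0.295
```

```bash
python3 look.py over .52 .09 .07
```

```text
12.0 [0.5152 0.0886 0.0979] [ 3.138  -0.0064 -2.7805] [-0.44  1.01 -1.65] [ 0.01 -0.02  0.03] 0.2913717815605908
```

View pics/over.png

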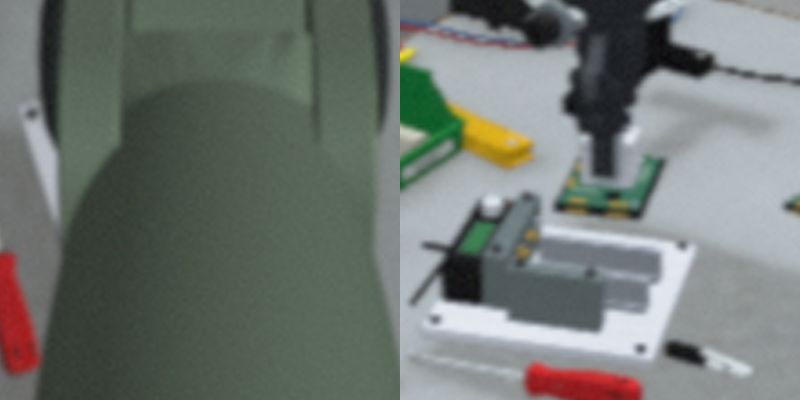

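```bash
cat >> h.py <<'E'
from scipy.spatial.transform import Rotation as Ro
RG=Ro.from_euler("xyz",[-3.1328,.0148,-3.1072])
def tilt(e,nyaw=.347):
    """module tilt in nest axes: rotation about nest x, nest y (rad), module yaw - nyaw"""
    Rm=Ro.from_euler("xyz",e)*RG.inv()*Ro.from_euler("z",.0344)
    M=(Ro.from_euler("z",nyaw).inv()*Rm)
    return M.as_rotvec().round(4)
E
python3 - <<'E'
from h import *
print(tilt([3.138,-.0064,-2.7805]))
S=pickle.load(open("side_over.pkl","rb"))
c,s=np.cos(-2.78),np.sin(-2.78)
yaw=np.pi-2.7805
q0=[.5152-.002*np.cos(yaw),.0886-.002*np.sin(yaw),yaw,.0979-.0143]
print(q0)
for ww in((4,2.5,2),(3,2,2)):
  print([ (x.round(4) if hasattr(x,'round') else x) for x in fit([(S,CAR2,1)],q0,ww)])
E
```

```text
[0.0122 0.0213 0.0142]
[np.float64(0.5133289772972616), np.float64(0.08789340673238595), 0.36109265358979314, 0.08360000000000001]
[array([0.5163, 0.0839, 0.3611, 0.0806]), 82, np.float64(0.2204)]
[array([0.5156, 0.085 , 0.3599, 0.0813]), 84, np.float64(0.183)]
```

>>> {"method": "servo_tool", "body": {
  "series": [
    {"hand": 0, "tx": -0.3, "ty": -0.15, "tz": 0.2, "yaw": 0.03},
    {"hand": 0, "tx": 0, "ty": 0, "tz": 0.4, "yaw": 0},
    {"hand": 0, "tx": 0, "ty": 0, "tz": 0.5, "yaw": 0},
    {"hand": 0, "tx": 0, "ty": 0, "tz": 0.5, "yaw": 0},
    {"hand": 0, "tx": 0, "ty": 0, "tz": 0.3, "yaw": 0},
    {"hand": 0, "tx": 0, "ty": 0, "tz": 0.1, "yaw": 0},
    {"hand": 0, "tx": 0, "ty": 0, "tz": 0, "yaw": 0}
  ]
}}

```text
time_s: 12.7
position: [0.521, 0.0877, 0.0527]
ee_rot: [3.137, -0.009, -2.801]
force: [0.2, -0.9, -1.4]
gripper_width: 0.289
```

```bash
cat > chk.py <<'E'
import sys
from bench import manip
from h import *
s=manip.sense();print(s["time_s"],s["position"].round(4),s["ee_rot"].round(4),s["force"].round(2),s["moment"].round(2),s["gripper_width"].round(3))
print("tilt nx,ny,yaw",tilt(s["ee_rot"]))
Rm=(Ro.from_euler("xyz",s["ee_rot"])*RG.inv()*Ro.from_euler("z",.0344))
# module center-bottom offset from TCP in module axes
b=s["position"]+Rm.apply([-.002,0,-.0143])
N=Ro.from_euler("z",.347)
for c in([.03,.042,0],[-.03,.042,0],[-.03,-.042,0],[.03,-.042,0]):
    w=b+Rm.apply(c); print((N.inv().apply(w-np.array([.5284,.1044,.034]))-[.035,.042,0]).round(4))
print("force nest",N.inv().apply(s["force"]).round(2))
E
python3 look.py low .52 .09 .05; python3 chk.py
```

```text
12.9 [0.5219 0.0877 0.0538] [ 3.1378 -0.0069 -2.8008] [ 0.3   0.97 -2.15] [-0.   -0.03 -0.  ] 0.29297937291896764Traceback (most recent call last):
  File "chk.py", line 4, in <module>
    s=manip.sense();print(s["time_s"],s["position"].round(4),s["ee_rot"].round(4),s["force"].round(2),s["moment"].round(2),s["gripper_width"].round(3))
                                                                                                                           ^^^^^^^^^^^^^^^^^^^^^^^^
AttributeError: 'float' object has no attribute 'round'
```

View pics/low.png

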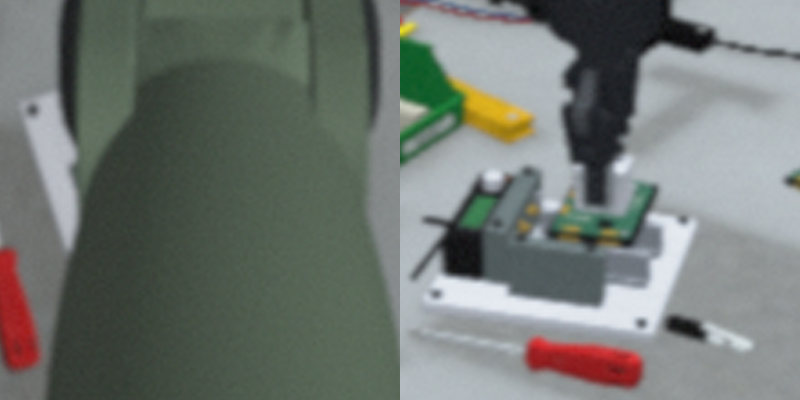

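```bash
sed -i 's/s\["gripper_width"\].round(3)/round(s["gripper_width"],3)/' chk.py; python3 chk.py
cat > sidefit.py <<'E'
import sys
from h import *
from scipy.optimize import least_squares
S=pickle.load(open(f"side_{sys.argv[1]}.pkl","rb"))
q=[.52,.087,.345,.037]
for ww in((4,2.5,2),(3,2,2)): print([ (x.round(4) if hasattr(x,'round') else x) for x in fit([(S,CAR2,1)],q,ww)])
E
python3 sidefit.py low
```

```text
12.9 [0.5219 0.0877 0.0538] [ 3.1378 -0.0069 -2.8008] [ 0.3   0.97 -2.15] [-0.   -0.03 -0.  ] 0.293
tilt nx,ny,yaw [ 0.0126  0.0216 -0.0062]
[-0.0188 -0.0134  0.0054]
[-0.0788 -0.0131  0.0067]
[-0.0794 -0.0971  0.0056]
[-0.0194 -0.0974  0.0043]
force nest [ 0.61  0.8  -2.15]
[array([0.5159, 0.0934, 0.3286, 0.0442]), 87, np.float64(0.3046)]
[array([0.516 , 0.0933, 0.3254, 0.0442]), 87, np.float64(0.2867)]
```

>>> {"method": "servo_tool", "body": {
  "series": [
    {"hand": 0, "tx": 0, "ty": 0, "tz": 0.1, "yaw": -0.01},
    {"hand": 0, "tx": 0, "ty": 0, "tz": 0.08, "yaw": 0},
    {"hand": 0, "tx": 0, "ty": 0, "tz": 0.06, "yaw": 0}
  ]
}}

```text
time_s: 13.2
position: [0.5229, 0.0879, 0.0498]
ee_rot: [3.139, -0.005, -2.795]
force: [-0.3, -0.7, -1.5]
gripper_width: 0.296
```

```bash
python3 chk.py
```

```text
13.2 [0.5229 0.0879 0.0498] [ 3.1386 -0.0045 -2.7952] [-0.33 -0.66 -1.46] [ 0.03 -0.02 -0.01] 0.296
tilt nx,ny,yaw [ 0.0118  0.0193 -0.0005]
[-0.0181 -0.0135  0.0014]
[-0.0781 -0.0135  0.0026]
[-0.0781 -0.0975  0.0016]
[-0.0181 -0.0975  0.0004]
force nest [-0.53 -0.51 -1.46]
```

>>> {"method": "servo_tool", "body": {
  "series": [
    {"hand": 0, "tx": 0, "ty": 0, "tz": 0.02, "yaw": 0},
    {"hand": 0, "tx": 0, "ty": 0, "tz": 0.02, "yaw": 0},
    {"hand": 0, "tx": 0, "ty": 0, "tz": 0.02, "yaw": 0},
    {"hand": 0, "tx": 0, "ty": 0, "tz": 0.02, "yaw": 0},
    {"hand": 0, "tx": 0, "ty": 0, "tz": 0.02, "yaw": 0},
    {"hand": 0, "tx": 0, "ty": 0, "tz": 0.02, "yaw": 0}
  ]
}}

```text
time_s: 13.8
position: [0.5231, 0.0879, 0.0486]
ee_rot: [3.139, -0.004, -2.795]
force: [-1.5, 0.5, 4.3]
gripper_width: 0.296
```

```bash
python3 chk.py
```

```text
13.8 [0.5231 0.0879 0.0486] [ 3.139  -0.0036 -2.7951] [-1.54  0.47  4.27] [-0.05  0.33 -0.02] 0.296
tilt nx,ny,yaw [ 0.0114  0.0184 -0.0004]
[-0.0179 -0.0136  0.0003]
[-0.0778 -0.0136  0.0014]
[-0.0779 -0.0976  0.0004]
[-0.0179 -0.0976 -0.0007]
force nest [-1.28  0.97  4.27]
```

>>> {"method": "servo_tool", "body": {
  "series": [
    {"hand": 0, "tx": 0, "ty": 0, "tz": 0.04, "yaw": 0},
    {"hand": 0, "tx": 0, "ty": 0, "tz": 0.04, "yaw": 0},
    {"hand": 0, "tx": 0, "ty": 0, "tz": 0.04, "yaw": 0},
    {"hand": 0, "tx": 0, "ty": 0, "tz": 0.04, "yaw": 0}
  ]
}}

```text
time_s: 14.2
position: [0.5238, 0.0879, 0.0485]
ee_rot: [3.14, -0.001, -2.795]
force: [-3.0, -0.6, 9.0]
gripper_width: 0.298
```

```bash
python3 chk.py
```

```text
14.2 [0.5238 0.0879 0.0485] [ 3.1400e+00 -1.2000e-03 -2.7949e+00] [-3.03 -0.57  8.96] [-0.02  0.5   0.01] 0.298
tilt nx,ny,yaw [ 0.0104  0.016  -0.0002]
[-0.0172 -0.0138  0.0002]
[-0.0772 -0.0138  0.0011]
[-0.0772 -0.0978  0.0003]
[-0.0172 -0.0978 -0.0007]
force nest [-3.05  0.49  8.96]
```

>>> {"method": "servo_tool", "body": {
  "series": [
    {"hand": 0, "tx": 0, "ty": 0, "tz": 0.05, "yaw": 0},
    {"hand": 0, "tx": 0, "ty": 0, "tz": 0.05, "yaw": 0},
    {"hand": 0, "tx": 0, "ty": 0, "tz": 0.05, "yaw": 0},
    {"hand": 0, "tx": 0, "ty": 0, "tz": 0.05, "yaw": 0},
    {"hand": 0, "tx": 0, "ty": 0, "tz": 0.05, "yaw": 0},
    {"hand": 0, "tx": 0, "ty": 0, "tz": 0.05, "yaw": 0},
    {"hand": 0, "tx": 0, "ty": 0, "tz": 0.05, "yaw": 0},
    {"hand": 0, "tx": 0, "ty": 0, "tz": 0.05, "yaw": 0}
  ]
}}

```text
time_s: 15.0
position: [0.5259, 0.0881, 0.0483]
ee_rot: [-3.14, 0.006, -2.794]
force: [-4.6, -0.2, 10.6]
gripper_width: 0.291
```

```bash
python3 chk.py; python3 look.py set .53 .09 .045
```

```text
15.0 [0.5259 0.0881 0.0483] [-3.1405  0.0057 -2.7945] [-4.56 -0.23 10.61] [-0.06  0.64  0.01] 0.291
tilt nx,ny,yaw [0.0077 0.0091 0.0002]
[-0.015  -0.0144  0.    ]
[-0.075  -0.0144  0.0006]
[-0.075  -0.0984 -0.0001]
[-0.015  -0.0984 -0.0006]
force nest [-4.36  1.34 10.61]
15.2 [0.526  0.0881 0.0483] [-3.1404  0.0059 -2.7944] [-4.85 -0.26 10.46] [-0.01  0.57  0.02] 0.29570619980765167
```

View pics/set.png

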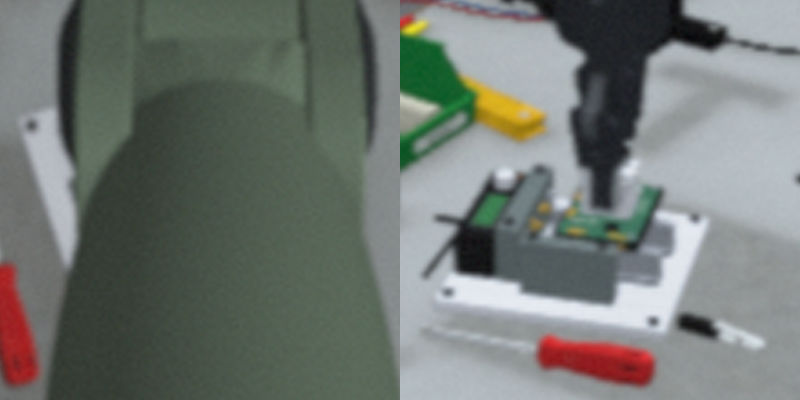

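>>> {"method": "servo_tool", "body": {
  "series": [
    {"hand": 0, "tx": -0.1, "ty": 0.08, "tz": 0.03, "yaw": 0},
    {"hand": 0, "tx": -0.1, "ty": 0.1, "tz": 0.03, "yaw": 0},
    {"hand": 0, "tx": -0.1, "ty": 0.1, "tz": 0.03, "yaw": 0},
    {"hand": 0, "tx": -0.05, "ty": 0.1, "tz": 0.03, "yaw": 0},
    {"hand": 0, "tx": 0, "ty": 0.05, "tz": 0.03, "yaw": 0}
  ]
}}

```text
time_s: 15.7
position: [0.5334, 0.097, 0.0483]
ee_rot: [-3.134, 0.011, -2.796]
force: [-2.0, -2.0, 8.2]
gripper_width: 0.292
```

```bash
python3 chk.py
```

```text
15.7 [0.5334 0.097  0.0483] [-3.1337  0.0112 -2.7961] [-1.98 -2.03  8.24] [-0.23  0.3   0.03] 0.292
tilt nx,ny,yaw [ 0.0009  0.0036 -0.0015]
[-0.0048 -0.0087 -0.0001]
[-0.0648 -0.0086  0.0001]
[-0.0649 -0.0926  0.    ]
[-0.0049 -0.0927 -0.0002]
force nest [-2.55 -1.24  8.24]
```

>>> {"method": "servo_tool", "body": {
  "series": [
    {"hand": 0, "tx": 0, "ty": 0.1, "tz": 0.01, "yaw": 0},
    {"hand": 0, "tx": -0.02, "ty": 0.1, "tz": 0.01, "yaw": 0},
    {"hand": 0, "tx": -0.04, "ty": 0.05, "tz": 0.01, "yaw": 0}
  ]
}}

```text
time_s: 16.0
position: [0.5341, 0.1012, 0.0483]
ee_rot: [-3.13, 0.012, -2.797]
force: [-3.4, -4.0, 8.1]
gripper_width: 0.293
```

```bash
python3 chk.py
```

```text
16.0 [0.5341 0.1012 0.0483] [-3.1303  0.0124 -2.7969] [-3.44 -3.96  8.14] [-0.54  0.57 -0.01] 0.293
tilt nx,ny,yaw [-0.0025  0.0024 -0.0023]
[-0.0026 -0.005  -0.0001]
[-0.0626 -0.0049 -0.    ]
[-0.0628 -0.0889  0.0002]
[-0.0028 -0.089   0.0001]
force nest [-4.58 -2.56  8.14]
```

>>> {"method": "servo_tool", "body": {
  "series": [
    {"hand": 0, "tx": -0.06, "ty": 0.06, "tz": -0.02, "yaw": 0},
    {"hand": 0, "tx": -0.06, "ty": 0.06, "tz": -0.02, "yaw": 0},
    {"hand": 0, "tx": -0.06, "ty": 0.06, "tz": -0.02, "yaw": 0}
  ]
}}

```text
time_s: 16.3
position: [0.5345, 0.1048, 0.0485]
ee_rot: [-3.128, 0.008, -2.798]
force: [-2.4, -4.2, 2.4]
gripper_width: 0.295
```

```bash
python3 chk.py
```

```text
16.3 [0.5345 0.1048 0.0485] [-3.1282  0.0077 -2.7976] [-2.4  -4.23  2.44] [-0.82  0.38 -0.02] 0.295
tilt nx,ny,yaw [-0.0046  0.0071 -0.003 ]
[-0.0011 -0.0019 -0.0002]
[-0.0611 -0.0017  0.0002]
[-0.0614 -0.0857  0.0006]
[-0.0014 -0.0858  0.0002]
force nest [-3.7  -3.16  2.44]
```

>>> {"method": "servo_tool", "body": {
  "series": [
    {"hand": 0, "tx": -0.06, "ty": 0.06, "tz": 0, "yaw": 0},
    {"hand": 0, "tx": -0.06, "ty": 0.06, "tz": 0, "yaw": 0}
  ]
}}

```text
time_s: 16.5
position: [0.5352, 0.1064, 0.0486]
ee_rot: [-3.125, 0.005, -2.798]
force: [-3.7, -6.8, 7.4]
gripper_width: 0.292
```

```bash
python3 chk.py
```

```text
16.5 [0.5352 0.1064 0.0486] [-3.1248  0.0047 -2.7983] [-3.68 -6.82  7.44] [-1.31  0.87  0.04] 0.292
tilt nx,ny,yaw [-0.008   0.0101 -0.0038]
[ 0.0001 -0.0007 -0.0003]
[-0.0599 -0.0005  0.0003]
[-0.0602 -0.0844  0.0009]
[-0.0002 -0.0847  0.0003]
force nest [-5.78 -5.17  7.44]
```

>>> {"method": "servo_tool", "body": {
  "series": [
    {"hand": 0, "tx": -0.06, "ty": 0.05, "tz": -0.02, "yaw": 0},
    {"hand": 0, "tx": -0.06, "ty": 0.05, "tz": -0.02, "yaw": 0}
  ]
}}

```text
time_s: 16.7
position: [0.5351, 0.1069, 0.0489]
ee_rot: [-3.12, -0.001, -2.799]
force: [-4.3, -6.4, 2.4]
gripper_width: 0.289
```

```bash
python3 chk.py
```

```text
16.7 [0.5351 0.1069 0.0489] [-3.1204e+00 -5.0000e-04 -2.7994e+00] [-4.31 -6.42  2.44] [-1.23  0.64 -0.01] 0.289
tilt nx,ny,yaw [-0.0124  0.0154 -0.0048]
[ 0.0001 -0.0003 -0.0004]
[-0.0599  0.      0.0005]
[-0.0603 -0.0839  0.0016]
[-0.0003 -0.0842  0.0007]
force nest [-6.24 -4.57  2.44]
```

>>> {"method": "servo_tool", "body": {
  "series": [
    {"hand": 0, "tx": -0.02, "ty": 0.02, "tz": 0.06, "yaw": 0},
    {"hand": 0, "tx": -0.02, "ty": 0.02, "tz": 0.06, "yaw": 0},
    {"hand": 0, "tx": -0.02, "ty": 0.02, "tz": 0.06, "yaw": 0},
    {"hand": 0, "tx": -0.02, "ty": 0.02, "tz": 0.06, "yaw": 0}
  ]
}}

```text
time_s: 17.1
position: [0.5351, 0.1069, 0.0488]
ee_rot: [-3.116, -0.003, -2.799]
force: [-5.8, -4.0, 14.5]
gripper_width: 0.29
```

```bash
python3 chk.py;python3 look.py home .54 .1 .045
```

```text
17.1 [0.5351 0.1069 0.0488] [-3.1159e+00 -3.0000e-03 -2.7993e+00] [-5.8  -3.96 14.54] [-0.86  1.19  0.08] 0.29
tilt nx,ny,yaw [-0.0169  0.0179 -0.0048]
[ 0.0001 -0.0003 -0.0007]
[-0.0599 -0.      0.0004]
[-0.0603 -0.084   0.0018]
[-0.0003 -0.0843  0.0007]
force nest [-6.8  -1.75 14.54]
17.3 [0.5351 0.1069 0.0488] [-3.1158e+00 -3.0000e-03 -2.7993e+00] [-7.01 -5.08 14.45] [-0.82  1.22  0.16] 0.2905854674799503
```

View pics/home.png

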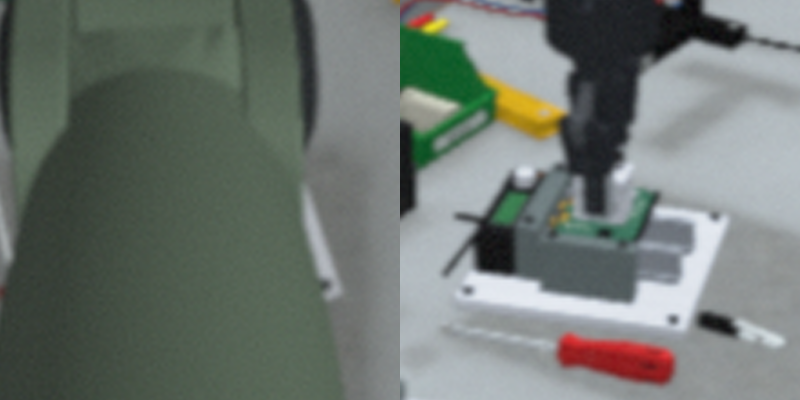

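>>> {"method": "servo_tool", "body": {
  "series": [
    {"hand": 0, "tx": 0.08, "ty": -0.08, "tz": 0.04, "yaw": 0},
    {"hand": 0, "tx": 0.08, "ty": -0.08, "tz": 0.04, "yaw": 0},
    {"hand": 0, "tx": 0.08, "ty": -0.08, "tz": 0.04, "yaw": 0}
  ]
}}

```text
time_s: 17.6
position: [0.5345, 0.1046, 0.0486]
ee_rot: [-3.123, 0.005, -2.797]
force: [-1.0, 0.8, 6.3]
gripper_width: 0.295
```

```bash
python3 chk.py
```

```text
17.6 [0.5345 0.1046 0.0486] [-3.1229  0.005  -2.7969] [-1.04  0.78  6.26] [0.56 0.17 0.09] 0.295
tilt nx,ny,yaw [-0.0099  0.0098 -0.0024]
[-0.0012 -0.0021 -0.0004]
[-0.0612 -0.002   0.0002]
[-0.0614 -0.086   0.001 ]
[-0.0014 -0.0861  0.0004]
force nest [-0.71  1.09  6.26]
```

>>> {"method": "servo_tool", "body": {
  "series": [
    {"hand": 0, "tx": 0.08, "ty": -0.09, "tz": 0.05, "yaw": 0},
    {"hand": 0, "tx": 0.08, "ty": -0.09, "tz": 0.05, "yaw": 0},
    {"hand": 0, "tx": 0.06, "ty": -0.09, "tz": 0.05, "yaw": 0}
  ]
}}

```text
time_s: 17.9
position: [0.5348, 0.1037, 0.0482]
ee_rot: [-3.134, 0.015, -2.794]
force: [-3.5, 3.1, 11.1]
gripper_width: 0.291
```

```bash
python3 chk.py
```

```text
17.9 [0.5348 0.1037 0.0482] [-3.1339  0.0148 -2.7937] [-3.46  3.13 11.13] [ 0.79  0.91 -0.  ] 0.291
tilt nx,ny,yaw [ 0.0011 -0.      0.001 ]
[-0.0012 -0.0028 -0.0001]
[-0.0612 -0.0029 -0.0001]
[-0.0612 -0.0869 -0.0002]
[-0.0012 -0.0868 -0.0001]
force nest [-2.19  4.12 11.13]
```

>>> {"method": "servo_tool", "body": {
  "series": [
    {"hand": 0, "tx": -0.06, "ty": 0.12, "tz": 0.02, "yaw": 0},
    {"hand": 0, "tx": -0.06, "ty": 0.1, "tz": 0.02, "yaw": 0}
  ]
}}

```text
time_s: 18.1
position: [0.5352, 0.1067, 0.0483]
ee_rot: [-3.129, 0.013, -2.794]
force: [-6.7, -9.9, 11.5]
gripper_width: 0.294
```

```bash
python3 chk.py
```

```text
18.1 [0.5352 0.1067 0.0483] [-3.129   0.0127 -2.7945] [-6.75 -9.86 11.52] [-1.82  1.32  0.05] 0.294
tilt nx,ny,yaw [-0.0038  0.0021  0.0001]
[ 0.0002 -0.0002 -0.0002]
[-0.0598 -0.0002 -0.0001]
[-0.0598 -0.0842  0.0003]
[ 0.0002 -0.0842  0.0001]
force nest [-9.7  -6.98 11.52]
```

```bash
python3 look.py fin .545 .11 .045; python3 chk.py; python3 - <<'E'
from h import *
S=pickle.load(open("side_fin.pkl","rb"))
im=cv2.resize(S["avg"][:,:,::-1].astype(np.uint8),None,fx=8,fy=8,interpolation=cv2.INTER_CUBIC)
u=(proj(S,np.array([[.55,.12,.045]]))[0]*8).astype(int)
cv2.imwrite("pics/finz.png",im[u[1]-300:u[1]+300,u[0]-300:u[0]+300])
E
```

```text
18.3 [0.5352 0.1067 0.0483] [-3.1294  0.0128 -2.7944] [-4.64 -6.96 10.05] [-1.34  0.99  0.09] 0.29463940419708295
18.3 [0.5352 0.1067 0.0483] [-3.1294  0.0128 -2.7944] [-4.64 -6.96 10.05] [-1.34  0.99  0.09] 0.295
tilt nx,ny,yaw [-0.0034  0.002   0.0001]
[ 0.0002 -0.0002 -0.0002]
[-0.0598 -0.0002 -0.    ]
[-0.0598 -0.0842  0.0002]
[ 0.0002 -0.0842  0.0001]
force nest [-6.74 -4.97 10.05]
```

View pics/finz.png

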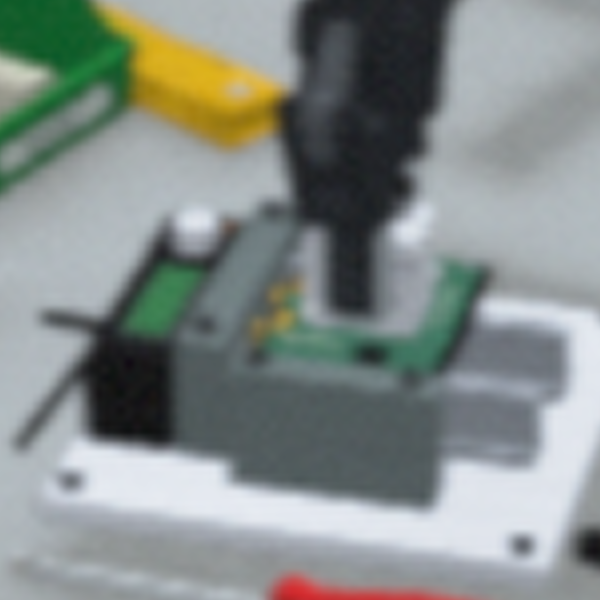

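>>> {"method": "servo_tool", "body": {
  "series": [
    {"hand": 0, "tx": -0.08, "ty": 0.07, "tz": 0.03, "yaw": 0}
  ]
}}

```text
time_s: 18.4
position: [0.5352, 0.1068, 0.0484]
ee_rot: [-3.126, 0.01, -2.795]
force: [-8.3, -8.6, 17.3]
gripper_width: 0.296
```

```bash
python3 chk.py; python3 look.py fin2 .545 .11 .045; python3 chk.py
```

```text
18.4 [0.5352 0.1068 0.0484] [-3.126   0.0097 -2.7952] [-8.35 -8.58 17.27] [-1.61  1.62  0.13] 0.296
tilt nx,ny,yaw [-0.0068  0.0051 -0.0006]
[ 0.0002 -0.0002 -0.0004]
[-0.0598 -0.0001 -0.0001]
[-0.0599 -0.0841  0.0005]
[ 0.0001 -0.0842  0.0002]
force nest [-10.77  -5.23  17.27]
18.6 [0.5352 0.1068 0.0484] [-3.126   0.0098 -2.795 ] [-7.71 -8.73 14.61] [-1.49  1.38  0.05] 0.29390327071044015
18.6 [0.5352 0.1068 0.0484] [-3.126   0.0098 -2.795 ] [-7.71 -8.73 14.61] [-1.49  1.38  0.05] 0.294
tilt nx,ny,yaw [-0.0068  0.005  -0.0005]
[ 0.0001 -0.0001 -0.0003]
[-0.0599 -0.0001 -0.    ]
[-0.0599 -0.0841  0.0006]
[ 0.0001 -0.0841  0.0003]
force nest [-10.22  -5.59  14.61]
```

>>> {"method": "servo_tool", "body": {
  "series": [
    {"hand": 0, "tx": -0.05, "ty": 0.08, "tz": 0, "yaw": 0}
  ]
}}

```text
time_s: 18.7
position: [0.535, 0.1071, 0.0486]
ee_rot: [-3.123, 0.008, -2.796]
force: [-1.7, -6.2, 2.6]
gripper_width: 0.294
```

```bash
python3 look.py fin3 .545 .11 .045; python3 chk.py
```

```text
18.9 [0.5349 0.1073 0.0486] [-3.1234  0.0076 -2.7957] [-4.72 -7.24  7.74] [-1.3   0.77  0.  ] 0.29601331496915645
18.9 [0.5349 0.1073 0.0486] [-3.1234  0.0076 -2.7957] [-4.72 -7.24  7.74] [-1.3   0.77  0.  ] 0.296
tilt nx,ny,yaw [-0.0094  0.0072 -0.0012]
[ 0.0001  0.0004 -0.0003]
[-0.0599  0.0004  0.0001]
[-0.06   -0.0836  0.0009]
[-0.     -0.0836  0.0004]
force nest [-6.9  -5.2   7.74]
```

>>> {"method": "servo_tool", "body": {
  "series": [
    {"hand": 0, "tx": -0.03, "ty": 0.12, "tz": 0.01, "yaw": 0}
  ]
}}

```text
time_s: 19.0
position: [0.5347, 0.1078, 0.0487]
ee_rot: [-3.119, 0.006, -2.797]
force: [-1.9, -9.8, 8.4]
gripper_width: 0.294
```

```bash
python3 chk.py; python3 look.py fin4 .545 .11 .045; python3 chk.py|head -3
```

```text
19.0 [0.5347 0.1078 0.0487] [-3.1191  0.0062 -2.797 ] [-1.91 -9.76  8.39] [-2.    0.36  0.02] 0.294
tilt nx,ny,yaw [-0.0137  0.0086 -0.0025]
[ 0.0001  0.0008 -0.0005]
[-0.0599  0.0009  0.0001]
[-0.0601 -0.0831  0.0012]
[-0.0001 -0.0832  0.0007]
force nest [-5.11 -8.53  8.39]
19.2 [0.5347 0.1078 0.0487] [-3.1189  0.0061 -2.7966] [-2.56 -8.4   7.21] [-1.65  0.62  0.04] 0.2939361182753299
19.2 [0.5347 0.1078 0.0487] [-3.1189  0.0061 -2.7966] [-2.56 -8.4   7.21] [-1.65  0.62  0.04] 0.294
tilt nx,ny,yaw [-0.0139  0.0087 -0.0022]
[ 0.0001  0.0008 -0.0004]
```

>>> {"method": "servo_tool", "body": {
  "series": [
    {"hand": 0, "tx": 0.06, "ty": -0.09, "tz": 0.04, "yaw": 0},
    {"hand": 0, "tx": 0.06, "ty": -0.09, "tz": 0.04, "yaw": 0},
    {"hand": 0, "tx": 0.06, "ty": -0.09, "tz": 0.05, "yaw": 0},
    {"hand": 0, "tx": 0.06, "ty": -0.09, "tz": 0.05, "yaw": 0},
    {"hand": 0, "tx": 0.05, "ty": -0.09, "tz": 0.05, "yaw": 0}
  ]
}}

```text
time_s: 19.7
position: [0.5352, 0.1055, 0.0482]
ee_rot: [-3.136, 0.019, -2.793]
force: [-4.6, 4.0, 12.3]
gripper_width: 0.291
```

```bash
python3 chk.py
```

```text
19.7 [0.5352 0.1055 0.0482] [-3.136   0.0188 -2.7926] [-4.61  3.99 12.28] [ 0.58  1.08 -0.02] 0.291
tilt nx,ny,yaw [ 0.0032 -0.004   0.002 ]
[-0.0002 -0.0012  0.0001]
[-0.0602 -0.0014 -0.0001]
[-0.0601 -0.0854 -0.0004]
[-0.0001 -0.0852 -0.0002]
force nest [-2.98  5.32 12.28]
```

```bash
python3 look.py back .545 .11 .045; python3 - <<'E'
from h import *
def ld(t): return pickle.load(open(f"side_{t}.pkl","rb"))
A=ld("set");
c0=np.array([.535,.105,.06])
def shift(t1,t2):
    a,b=ld(t1),ld(t2)
    # patch around -x edge of module (board lower corner) & can
    out=[]
    for X,hw in(([.505,.085,.038],(14,10)),([.53,.095,.07],(14,12))):
        u=proj(a,np.array([X]))[0].astype(int)
        ga=a["avg"].mean(2).astype(np.float32)[u[1]-hw[1]:u[1]+hw[1],u[0]-hw[0]:u[0]+hw[0]]
        gb=b["avg"].mean(2).astype(np.float32)[u[1]-hw[1]:u[1]+hw[1],u[0]-hw[0]:u[0]+hw[0]]
        w=np.eye(2,3,dtype=np.float32)
        try: cc,w=cv2.findTransformECC(ga,gb,w,cv2.MOTION_TRANSLATION); out.append((w[:,2].round(2).tolist(),round(cc,3)))
        except Exception as e: out.append("x")
    return out
for p in(("home","fin"),("fin","fin2"),("fin2","fin3"),("fin3","fin4"),("fin4","back"),("set","home")): print(p,shift(*p))
J=[proj(A,np.array([c0+d]))[0]-proj(A,np.array([c0]))[0] for d in ([.00094,.00034,0],[-.00034,.00094,0],[0,0,.001])]
print("px per mm nest x,y,z",np.round(J,3).tolist())
E
```

```text
19.9 [0.5354 0.1051 0.0482] [-3.135   0.0187 -2.7928] [-3.42  2.07 10.25] [ 0.52  0.87 -0.04] 0.29402696235776643
('home', 'fin') [([0.029999999329447746, 0.09000000357627869], 0.997), ([0.20999999344348907, 0.14000000059604645], 0.989)]
('fin', 'fin2') [([0.009999999776482582, -0.019999999552965164], 0.999), ([-0.019999999552965164, -0.10000000149011612], 0.999)]
('fin2', 'fin3') [([-0.0, 0.009999999776482582], 0.999), ([-0.03999999910593033, 0.05000000074505806], 0.999)]
('fin3', 'fin4') [([-0.07000000029802322, 0.029999999329447746], 0.998), ([-0.17000000178813934, 0.1899999976158142], 0.995)]
('fin4', 'back') [([0.3199999928474426, 0.05000000074505806], 0.942), ([0.7599999904632568, -0.6000000238418579], 0.994)]
('set', 'home') [([5.860000133514404, 1.7400000095367432], 0.558), 'x']
px per mm nest x,y,z [[-0.386, -0.048], [-0.1, 0.19], [-0.001, -0.348]]
```

View pics/back.png

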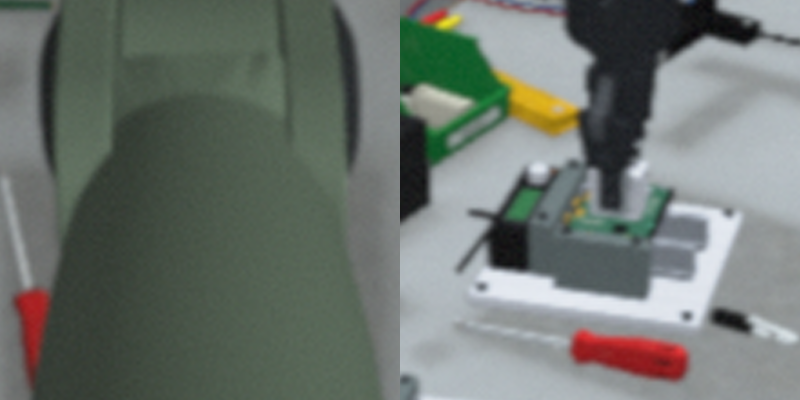

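>>> {"method": "servo_tool", "body": {
  "series": [
    {"hand": 0, "tx": -0.05, "ty": 0.1, "tz": 0.01, "yaw": 0},
    {"hand": 0, "tx": -0.06, "ty": 0.12, "tz": 0, "yaw": 0}
  ]
}}

```text
time_s: 20.1
position: [0.5349, 0.1076, 0.0484]
ee_rot: [-3.129, 0.015, -2.794]
force: [-4.3, -9.4, 5.7]
gripper_width: 0.29
```

```bash
python3 chk.py; python3 look.py g1 .545 .11 .045; python3 chk.py
```

```text
20.1 [0.5349 0.1076 0.0484] [-3.1291  0.0146 -2.7937] [-4.32 -9.43  5.73] [-1.77  0.98  0.02] 0.29
tilt nx,ny,yaw [-0.0037  0.0002  0.0009]
[ 0.0002  0.0008 -0.0001]
[-0.0598  0.0007 -0.0001]
[-0.0598 -0.0833  0.0002]
[ 0.0002 -0.0832  0.0002]
force nest [-7.27 -7.4   5.73]
20.3 [0.5348 0.1077 0.0483] [-3.1297  0.0147 -2.7936] [-3.81 -7.44  7.85] [-1.4   0.96  0.02] 0.2917335080924566
20.3 [0.5348 0.1077 0.0483] [-3.1297  0.0147 -2.7936] [-3.81 -7.44  7.85] [-1.4   0.96  0.02] 0.292
tilt nx,ny,yaw [-0.0031  0.0001  0.001 ]
[ 0.0001  0.0009 -0.0001]
[-0.0599  0.0008 -0.0001]
[-0.0598 -0.0832  0.0001]
[ 0.0002 -0.0831  0.0001]
force nest [-6.12 -5.7   7.85]
```

```bash
python3 - <<'E'
from h import *
def ld(t): return pickle.load(open(f"side_{t}.pkl","rb"))
for t in("fin","fin4","back"):
    a,b=ld(t),ld("g1")
    u=proj(a,np.array([[.505,.085,.038]]))[0].astype(int)
    f=lambda p:p["avg"].mean(2).astype(np.float32)[u[1]-10:u[1]+10,u[0]-14:u[0]+14]
    cc,w=cv2.findTransformECC(f(a),f(b),np.eye(2,3,dtype=np.float32),cv2.MOTION_TRANSLATION);print(t,w[:,2].round(2),round(cc,3))
from bench import imaging
p=imaging.capture("side")
E
python3 chk.py
```

```text
fin [0.01 0.06] 0.998
fin4 [0.06 0.04] 0.997
back [-0.33  0.08] 0.99
20.35 [0.5349 0.1077 0.0483] [-3.1297  0.0148 -2.7936] [-4.23 -5.95  7.43] [-1.47  0.89 -0.01] 0.295
tilt nx,ny,yaw [-0.0031  0.      0.001 ]
[ 0.0002  0.0009 -0.0001]
[-0.0598  0.0008 -0.0001]
[-0.0598 -0.0832  0.0001]
[ 0.0002 -0.0831  0.0001]
force nest [-6.   -4.15  7.43]
```

```bash
python3 -c "
from bench import job,manip
print(job.job_done()); s=manip.sense(); print(s['time_s'],s['force'],s['position'],s['ee_rot'])"
```

```text
the job is handed in; nothing more can be done
None
the job is handed in; nothing more can be done
```

I gripped the plain-can module, set it on the rails of the large nest clear of the pins, and slid it into the corner. The job was handed in at about 20.4 s with the module still held and pressed there. The finned module was not touched.

**Last checks before handing in:**
- **Level and square:** tilt was about 0.003 rad and yaw about 0.001 rad from the measured nest axes.
- **Corner position:** the module corner came out within 1 mm of the datum corner. That is calculated from the arm pose, with the nest's position measured to only about 2 mm.
- **Push:** the steady force was about 6 N on the back stops, 4 to 6 N on the side stop and 7 to 8 N downwards.
- **Fully home:** pushing harder no longer moved the module in the side picture, to within about 0.3 mm. I take that to mean it was against the stops with the pins in.

**What was uncertain or disagreed:**
- The pins and stops were out of sight at the end. The arm blocked the top camera and the side fence hid the contact edge.
- On the first push home the tilt grew to about 0.025 rad, so I backed off slightly on the rails and pushed in again, twice, to level it.
- The side camera's fit of the nest differed from the top camera's by about 5 mm and 0.013 rad. I used the top camera's fit.
- Backing off met about 5 N of sideways drag, more than I expected from rail friction. I did not find out why.

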